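# Unlock and take out a ventilator's battery pack

## Task

Take the battery pack out of the ventilator: lower the red T-handled service key into the lock on its deck, press lightly and turn the key gently to and fro until you feel it drop into the hidden drive, then turn anticlockwise until the pack springs up. Hang the key back on its fork rest, bit down, and set the pack down gently, upright, in the blue tray. Leave everything else where it is.

Things in the scene. Friction and masses are not known exactly. Their poses are not given: they have to be found in the camera images.
- ventilator: Portable ventilator, fixed: body 200 (its x) x 260 (its y) mm, flat deck 112 mm above the bench, a lower console sticking out 25 mm at the -x side. Origin: centre of its underside; x points away from the console, y to the battery side, z up. On the deck: the lock's collar (x 0, y -9 mm) and the pack in its 104 x 64 mm bay (centre x 0, y +55 mm).
- lock_mouth (a point): Centre of the top of the lock's steel collar, 12 mm above the deck; axes as the ventilator's. Collar 48 mm across outside, bore 32 mm across, masked by a dark split dust seal that the key passes without resistance. The lock turns about the vertical through this point. The key can be pulled straight up at any angle.
- lock_face (a point): Face of the unpressed drive on the lock's axis, 18 mm below the collar's top. The drive is 22 mm across with one slot right across it, 10 mm wide, 16 mm deep. The slot cannot be seen: it lies within 23 degrees (0.4 rad) either side of the ventilator's x axis. A bit that does not match it pushes the drive down on a spring: 2.3 N, plus 0.45 N per mm, solid at 8 mm.
- lock_floor (a point): Bottom of the drive's slot on the lock's axis, 16 mm below the drive's face. When the bit's width lies along the slot (within 0.15 to 0.2 rad) the drive springs up round it, the push falls to nearly nothing, and the bit can go down almost to here.
- lock_cam (a point): Under the deck on the lock's axis: the hidden cam that the slot turns once the bit is in it (0.1 to 0.3 N m; 0.25 rad lost motion). Anticlockwise from above it frees the pack when the slot stands about 0.95 rad from the ventilator's x axis, and stops at 1.2 rad; clockwise it stops at -0.5 rad. It stays where it is left. Axes fixed, as the ventilator's.
- key: The service key. Origin: centre of the lower end of its bit; z runs up the stem to the handle. Steel bit 20 mm wide (key x) x 5 mm thick (key y) x 22 mm high, the same after a half turn; round stem 10 mm across; red handle bar above. 102 mm overall, 80 to 110 g. It starts hanging upright on the rest with the bit's end 14 mm above the bench.
- key_grip (a point): Centre of the key's red handle bar, 90 mm above the bit's end; axes as the key's. The bar is 84 mm long (key x), 14 mm wide (key y), 24 mm high: pinch it across its 14 mm, in the middle.
- rest: Grey fork rest, fixed. Origin: centre of the underside of its 90 x 80 mm foot. Two upright plates, 6 mm thick, 56 mm deep (its y), at x = -27 and +27 mm; the key's bar lies across both, along the rest's x, and the stem hangs between them. Plate tops 92 mm above the bench, with 10 mm high end lips that leave a 36 mm wide saddle in y.
- rest_saddle (a point): Point midway between the fork's two saddles, 92 mm above the bench, where the middle of the underside of the key's bar rests (12 mm below the bar's centre). Axes as the rest's.
- pack: The battery pack to take out: dark, 100 (its x) x 60 (its y) x 70 mm block with an orange handle, 102 mm high in all, 0.35 to 0.55 kg. Origin: centre of its underside. It starts in the bay, top flush with the deck; when the lock opens a spring pushes it up 14 mm and it stays there, free. Lift it straight up 75 mm more to clear the bay (2 mm clearance all round).
- pack_grip (a point): Centre of the pack's orange handle bar: 79 mm long (pack x), 14 mm wide (pack y), 12 mm high, 96 mm above the pack's underside, with 20 mm clear under the bar, between two end posts.
- tray: Blue open tray, fixed, 170 (its x) x 120 (its y) x 28 mm outside, walls 5 mm. Origin: centre of its underside.
- tray_in (a point): Centre of the tray's inner floor, 5 mm above the bench; axes as the tray's.
- spare_grip (a point): Not to be disturbed: a grey spare battery pack of the same size standing on the bench beyond the tray; this point is the centre of its handle bar, 96 mm up.
- filter_mid (a point): Not to be disturbed: white round breathing filter, 62 mm across and 62 mm high, standing beyond the key rest; point at half height.
- mask_mid (a point): Not to be disturbed: breathing mask with blue cushion, 92 mm across and 72 mm high, in front of the ventilator; point 30 mm up.
- cassette_mid (a point): Not to be disturbed: white filter cassette, 70 x 50 x 10 mm, lying on the ventilator's deck on the lock's side; point at its centre.
- driver_mid (a point): Not to be disturbed: screwdriver 170 mm long lying on the bench at one side; point near its middle.
- meter_mid (a point): Not to be disturbed: yellow multimeter, 80 x 150 x 42 mm, lying on the bench at one side; point at its centre.
- jar_mid (a point): Not to be disturbed: jar with blue cap, 60 mm across and 85 mm high, at one side; point at half height.
Things that resemble listed ones, but are neither listed nor needed, are in the scene too. There is more than one size of the key; the job needs the smaller.

How it is judged:
By the outcome, as a careful person would: the job done as asked, in the order asked, and still so for the second after the job is handed in, with the robot touching nothing.
It also fails if it takes over 72 s, if anything falls off the work surface, if the arm or the gripper's body presses on something with over 40 N, if the wrist force passes 120 N, or if a joint passes its speed limit or range.

## Robot

A 6-joint arm with a two-finger parallel gripper is mounted at the origin on the work surface. World frame = base frame: x ahead of the robot, y to its left, z up, the work surface at z = 0. Lengths are in m, angles in rad, forces in N, time in s.
With the tool pointing down it reaches from about 0.275 to 0.725 m from the base axis. Payload 5.6 kg.
Tool frame: the origin (TCP) lies at the very end of the fingers, on their centre line; the grasp point (between the pads) lies 19 mm behind it; z points along the fingers, y is the line along which they close (so a half turn about z gives the same grasp; the last joint's range is limited). The gripper opens to 85 mm and grips with 20 to 120 N. Pads are 22 mm wide; open, the fingers measure 114 mm over their backs; the gripper's body (76 mm by 85 mm) begins 54 mm behind the grasp point. The pads swing forward as they close: fully open they stand 13 mm farther back than shut.
Start: joints at [1.554, 0.255, 0.108, 0, -1.424, -0.285], TCP at [0.163, 0.525, 0.231] pointing down, gripper open.
Joint ranges: [-2.95, 2.95], [-1.21, 1.97], [-1.09, 1.5], [-2.87, 1.71], [-2.94, -0.07], [-3.05, 3.05]. Speed limits (rad/s): [2.57, 2.57, 3.14, 3.14, 3.14, 3.14].

## Interface

Orientations are given as a rotation vector (axis times angle).
In Python, from bench import arm, viewer, sign_off gives the robot as it stands. The module is installed in compiled form; this text tells all that it offers.
- The arm moves only by the shell command python3 -m pendant 'ROWS' [FORCE]. ROWS is JSON, a list of rows, each an object of numbers: "grip": the finger opening in mm, from 0 to 85.4; "x", "y", "z": the shift along the tool's x, y, z in units of 50 mm (1.0 is 50 mm); "rx", "ry", "rz": the turn, a rotation vector about the tool's x, y, z in units of 8 degrees (1.0 is 8 degrees). A call has 1 to 12 rows; each row is the pose to reach, as a shift and turn from the pose commanded when the call began, along the tool's axes at that moment; what a row does not reach only later rows make up. A row lasts 1/10 s, in which the tool goes at most 50 mm and 8.59 degrees, less where a joint would pass 70% of its speed; a pose out of reach is approached as far as the arm can. A call with a gripper value outside its range is refused whole. The fingers move at their own pace and stop on an object; FORCE is the grip in N (left out, the last holds). Time passes only in rows, so rows that repeat a pose let the fingers close. It gives the time, the measured TCP pose, the force, the opening and the grip force at its end, in the units of the state.
- arm.sense(): the state, without advancing time (a new reading comes with each control period).
- viewer.get_image(name): name is "side" or "top"; returns a dict with "frame" (420x560x3 uint8, red, green, blue), "range_z" (420x560 float32, m along the optical axis (not along the pixel's ray), 0 where there is no reading), "K" (3x3 intrinsics, pixels), "R" (3x3) and "t" (3): a world point X has camera coordinates R X + t. Camera axes: x right, y down, z forward; pixel columns grow to the right and rows downward; lengths in m; the calibration is good to about 2 mm. A picture is of the moment at which its call begins.
- sign_off(): hands the job in; it is judged then, once.
The state is a dict: "t": time; "joints": joint angles; "joint_velocities": joint speeds; "joint_torque": joint torques, N m; "tcp_pos": TCP position; "tcp_rot": TCP orientation; "force": force on the tool from outside, world axes, zero at the start; "ft_torque": the same for the moment, N m; "width": finger opening in m; "finger_force": force on a finger pad.
Only numpy, scipy, OpenCV 4.12 (cv2) and the standard library are available. Lean on these libraries where they do the work, as an engineer would, in place of code of your own. Each camera call takes 0.05 s, during which the arm holds its last target. There are 200 camera calls.

## Working session

There is one attempt and no reset: what is moved stays moved. The work goes in short steps, Python scripts to look and compute and a shell command to move; the robot and the scene stay as the last step left them, time stands still between calls to the robot, and variables do not carry over. Pictures are saved under pics/ and viewed, at most 10 in all, crops included, and the job is handed in when it is done.

```bash
mkdir -p pics; cat > h.py <<'E'
import numpy as np,cv2
from bench import arm,viewer,sign_off
from scipy.spatial.transform import Rotation as Ro
def cap(n,save=None):
    d=viewer.get_image(n)
    if save: cv2.imwrite('pics/'+save,d['frame'][:,:,::-1])
    return d
def cloud(d):
    z=d['range_z'];K=d['K'];v,u=np.mgrid[:420,:560]
    c=np.stack([(u-K[0,2])/K[0,0]*z,(v-K[1,2])/K[1,1]*z,z],-1)
    return (c-d['t'])@d['R']
def ray(d,u,v,h):
    r=d['R'].T@np.linalg.inv(d['K'])@[u,v,1];o=-d['R'].T@d['t']
    return o+r*(h-o[2])/r[2]
def tool(target_world):  # shift in tool axes units
    s=arm.sense();R=Ro.from_rotvec(s['tcp_rot']).as_matrix()
    return R.T@(np.array(target_world)-s['tcp_pos'])/0.05
E
python3 - <<'E'
from h import *
for n in('top','side'):
    d=cap(n,n+'0.png');np.savez(n+'0.npz',**d)
    print(n,-d['R'].T@d['t'],d['R'].round(2).tolist(),d['K'].round(0).tolist())
s=arm.sense();print(Ro.from_rotvec(s['tcp_rot']).as_matrix().round(3),s)
E
```

```text
top [0.30746701 0.00458812 1.32887585] [[-0.02, -1.0, 0.0], [-0.99, 0.02, -0.14], [0.14, -0.0, -0.99]] [[386.0, 0.0, 279.0], [0.0, 386.0, 208.0], [0.0, 0.0, 1.0]]
side [-0.21087345 -0.6901432   0.88546677] [[0.7, -0.72, -0.01], [-0.45, -0.42, -0.79], [0.56, 0.55, -0.62]] [[388.0, 0.0, 279.0], [0.0, 388.0, 207.0], [0.0, 0.0, 1.0]]
[[ 0.955 -0.297 -0.   ]
 [-0.297 -0.955 -0.002]
 [ 0.     0.002 -1.   ]] {'t': 0.1, 'joints': array([ 1.55360701e+00,  2.55678098e-01,  1.07139708e-01, -3.90231902e-04,
       -1.42391812e+00, -2.84606544e-01]), 'joint_velocities': array([-0.00067818, -0.0038528 ,  0.00369466,  0.00263168,  0.00134377,
        0.00140392]), 'joint_torque': array([-1.53903158e-03, -3.87605202e+01,  2.38476831e+01,  5.37784070e+00,
       -3.75941760e-03,  2.09996671e-06]), 'tcp_pos': array([0.16330369, 0.5247329 , 0.23049853]), 'tcp_rot': array([ 3.10420204e+00, -4.72096865e-01, -2.53103371e-04]), 'force': array([-0.57605917, -0.03552126, -0.96995043]), 'ft_torque': array([-0.04995619,  0.0125816 ,  0.02772056]), 'finger_force': 0.0, 'width': 0.08530844881332686}
```

View pics/top0.png

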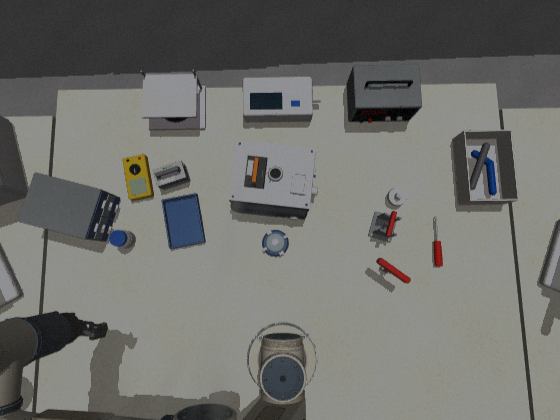

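View pics/side0.png

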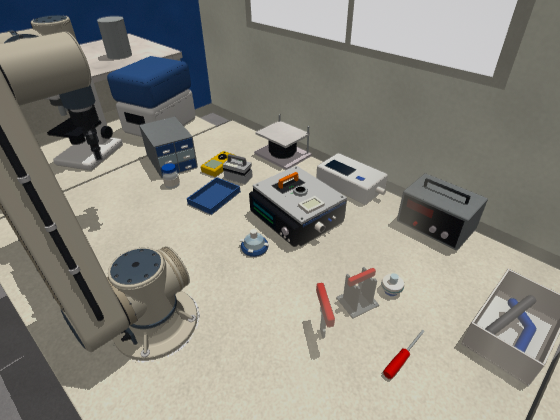

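The top view shows two red T-handles. One lies on the grey fork at (391,224), beside the white filter at (397,198). The other stands free at (393,270). Other positions in the same view:
- Ventilator at (273,177), pack handle at (256,170), lock collar at (275,173)
- Tray at (184,220), spare pack at (172,174), mask at (275,243)

I'll measure both handles and enlarge them.

```bash
python3 - <<'E'
from h import *
T={k:v for k,v in np.load('top0.npz').items()};S={k:v for k,v in np.load('side0.npz').items()}
a=cv2.resize(T['frame'][190:300,350:450],None,fx=4,fy=4,interpolation=cv2.INTER_CUBIC)
b=cv2.resize(S['frame'][255:365,290:420],None,fx=3,fy=4,interpolation=cv2.INTER_CUBIC)
cv2.imwrite('pics/keys.png',np.hstack([a,b])[:,:,::-1])
for n,d in(('top',T),('side',S)):
    P=cloud(d);f=d['frame'];h=cv2.cvtColor(f,cv2.COLOR_RGB2HSV);H,Sa,V=h[...,0],h[...,1],h[...,2]
    masks={'red':(((H<6)|(H>172))&(Sa>150)&(V>70)),'orange':((H>=6)&(H<20)&(Sa>170)&(V>120)),'blue':((H>100)&(H<125)&(Sa>120)&(V>40))}
    for k,m in masks.items():
        nn,l,st,c=cv2.connectedComponentsWithStats(m.astype(np.uint8))
        for i in range(1,nn):
            if st[i,4]<40: continue
            q=P[(l==i)&(d['range_z']>0)]
            if len(q)<10 or q[:,2].mean()>.5: continue
            zt=np.percentile(q[:,2],95);t=q[q[:,2]>zt-.012]
            r=cv2.minAreaRect((t[:,:2]*1000).astype(np.float32))
            e=np.linalg.eigh(np.cov(t[:,:2].T))[1][:,1]
            print(n,k,c[i].round(),st[i,4],'ztop %.3f'%zt,'zmin %.3f'%q[:,2].min(),'rect',np.round(r[0]),np.round(r[1]),'ang %.1f'%np.degrees(np.arctan2(e[1],e[0])))
P=cloud(T)
m=((np.abs(P[...,2]-.112)<.006)&(P[...,0]>.35)&(P[...,0]<.75)&(np.abs(P[...,1])<.25)).astype(np.uint8)
n,l,st,c=cv2.connectedComponentsWithStats(m)
for i in range(1,n):
    if st[i,4]>300:
        q=P[l==i];r=cv2.minAreaRect((q[:,:2]*1000).astype(np.float32));print('deck',st[i],c[i],r,q[:,2].mean())
E
```

```text
top red [391. 223.] 103 ztop 0.120 zmin 0.109 rect [ 428. -354.] [14. 80.] ang 161.7
top red [438. 253.] 167 ztop 0.029 zmin 0.013 rect [ 334. -532.] [25. 81.] ang 177.9
top red [394. 270.] 208 ztop 0.142 zmin 0.131 rect [ 282. -347.] [111.  18.] ang 53.3
top orange [255. 170.] 89 ztop 0.149 zmin 0.140 rect [602.  75.] [12. 76.] ang 172.7
top blue [295. 103.] 45 ztop 0.081 zmin 0.071 rect [849. -60.] [17. 29.] ang 89.3
top blue [475. 154.] 47 ztop 0.063 zmin 0.051 rect [ 667. -669.] [26. 22.] ang 49.8
top blue [491. 176.] 261 ztop 0.047 zmin 0.027 rect [ 594. -726.] [129.  38.] ang -175.9
top blue [183. 221.] 1399 ztop 0.026 zmin -0.004 rect [458. 327.] [168. 117.] ang 165.6
top blue [117. 238.] 209 ztop 0.090 zmin -0.004 rect [399. 523.] [51. 48.] ang 80.8
side red [361. 274.] 67 ztop 0.119 zmin 0.114 rect [ 429. -355.] [10. 76.] ang 162.3
side red [324. 298.] 190 ztop 0.140 zmin 0.133 rect [ 284. -345.] [107.  15.] ang 54.0
side red [396. 363.] 364 ztop 0.027 zmin 0.006 rect [ 333. -535.] [24. 85.] ang 178.8
side orange [288. 176.] 51 ztop 0.147 zmin 0.132 rect [602.  72.] [13. 75.
[... 277 characters left out ...]
side blue [187. 164.] 111 ztop 0.048 zmin 0.008 rect [505. 561.] [15. 69.] ang 166.3
side blue [169. 168.] 146 ztop 0.088 zmin 0.007 rect [398. 521.] [51. 54.] ang 53.6
side blue [341. 167.] 44 ztop 0.080 zmin 0.073 rect [864.  37.] [61. 28.] ang -155.2
side blue [213. 195.] 1061 ztop 0.028 zmin -0.000 rect [459. 326.] [174. 125.] ang -163.4
side blue [253. 250.] 131 ztop 0.024 zmin 0.009 rect [358.   0.] [41. 83.] ang 124.1
side blue [527. 332.] 197 ztop 0.050 zmin 0.038 rect [ 608. -730.] [114.  30.] ang -170.3
deck [ 229  140   87   70 4162] [270.75540605 173.76237386] ((594.7616577148438, 20.686012268066406), (260.4455261230469, 201.70663452148438), 82.58145904541016) 0.11255937004393023
```

View pics/keys.png

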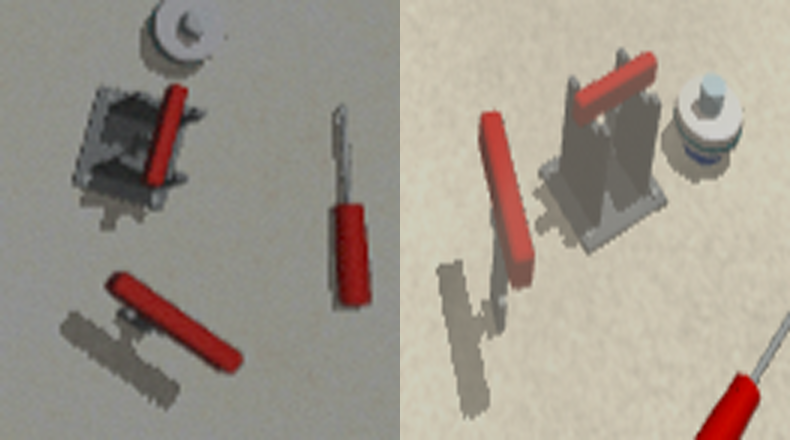

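The fork's handle measures about 80 x 14 mm with its top at 0.118 m. That matches the listed key (84 x 14 mm, bar resting on both plates). The other red T at (393,270) is about 110 mm long with its top at 0.14 m, so it's the larger key and not the one needed. The crop confirms the small key is on the fork, so I'm moving to it.

```bash
python3 -m pendant '[{"x":5.1,"y":7.6,"grip":85},{"x":5.1,"y":7.6,"grip":85},{"x":5.1,"y":7.6,"grip":85},{"x":5.1,"y":7.6,"grip":85},{"x":5.1,"y":7.6,"grip":85},{"x":5.1,"y":7.6,"grip":85},{"x":5.1,"y":7.6,"grip":85},{"x":5.1,"y":7.6,"grip":85},{"x":5.1,"y":7.6,"grip":85},{"x":5.1,"y":7.6,"grip":85},{"x":5.1,"y":7.6,"grip":85}]' 60
python3 - <<'E'
from h import *
print(tool([.4285,-.3545,.2]))
# collar: pixels slightly above deck near lock, in both views
for n in('top','side'):
    d=dict(np.load(n+'0.npz').items());P=cloud(d);Z=P[...,2]
    near=np.hypot(P[...,0]-.5936,P[...,1]-.012)<.04
    m=near&(Z>.1185)&(Z<.135);q=P[m]
    c,r=cv2.minEnclosingCircle((q[:,:2]*1000).astype(np.float32))
    print(n,len(q),q.mean(0),c,r)
    # dark seal within
    g=cv2.cvtColor(d['frame'],cv2.COLOR_RGB2GRAY);k=near&(g<80)&(np.hypot(P[...,0]-.5936,P[...,1]-.012)<.026)
    v,u=np.nonzero(k);print('seal',len(u),u.mean(),v.mean(),ray(d,u.mean(),v.mean(),.124))
E
```

```text
[10.2918078  15.21173956  0.63684375]
top 166 [0.59274101 0.01143761 0.12415505] (596.7963256835938, 15.700987815856934) 29.16722297668457
seal 97 274.7113402061856 173.6701030927835 [0.59191201 0.01268248 0.124     ]
side 105 [0.59250333 0.00742312 0.12352544] (593.2997436523438, 8.41910171508789) 23.55216407775879
seal 50 299.64 190.0 [0.59102513 0.0085472  0.124     ]$[0]: bad value
```

```bash
python3 -m pendant '[{"x":0.56,"y":0.82},{"x":1.1,"y":1.6},{"x":1.7,"y":2.5},{"x":2.2,"y":3.3},{"x":2.8,"y":4.1},{"x":3.3,"y":4.9},{"x":3.9,"y":5.7},{"x":4.4,"y":6.5},{"x":5.0,"y":7.4},{"x":5.6,"y":8.2}]' 60; python3 -m pendant '[{"x":0.5,"y":0.75}]'
```

```text
$[0]: bad value
$[0]: bad value
```

```bash
python3 -m pendant '[{"grip":85,"x":0.56,"y":0.82,"z":0,"rx":0,"ry":0,"rz":0.09}]' 60;
```

```text
t: 0.2
tcp_pos: [0.1771, 0.4796, 0.2284]
tcp_rot: [3.099, -0.488, -0.0]
force: [0.6, -0.3, 0.3]
width: 0.0849
finger_force: 0.0
```

```bash
python3 -m pendant '[{"grip":85,"x":5,"y":7.4,"z":0,"rx":0,"ry":0,"rz":0},{"grip":85,"x":5,"y":7.4,"z":0,"rx":0,"ry":0,"rz":0},{"grip":85,"x":5,"y":7.4,"z":0,"rx":0,"ry":0,"rz":0},{"grip":85,"x":5,"y":7.4,"z":0,"rx":0,"ry":0,"rz":0},{"grip":85,"x":5,"y":7.4,"z":0,"rx":0,"ry":0,"rz":0},{"grip":85,"x":5,"y":7.4,"z":0,"rx":0,"ry":0,"rz":0},{"grip":85,"x":5,"y":7.4,"z":0,"rx":0,"ry":0,"rz":0},{"grip":85,"x":5,"y":7.4,"z":0,"rx":0,"ry":0,"rz":0},{"grip":85,"x":5,"y":7.4,"z":0,"rx":0,"ry":0,"rz":0},{"grip":85,"x":5,"y":7.4,"z":0,"rx":0,"ry":0,"rz":0}]' 60; python3 -c "
from h import *
print(tool([.4285,-.3545,.2]))"
```

```text
t: 1.2
tcp_pos: [0.3016, 0.0433, 0.2312]
tcp_rot: [3.099, -0.508, 0.0]
force: [-0.7, 0.4, 0.5]
width: 0.0848
finger_force: 0.0
[4.9445555  6.72963972 0.6314371 ]
```

```bash
python3 -m pendant '[{"grip":70,"x":4.94,"y":6.73,"z":0.4,"rx":0,"ry":0,"rz":0},{"grip":70,"x":4.94,"y":6.73,"z":0.4,"rx":0,"ry":0,"rz":0},{"grip":70,"x":4.94,"y":6.73,"z":0.4,"rx":0,"ry":0,"rz":0},{"grip":70,"x":4.94,"y":6.73,"z":0.4,"rx":0,"ry":0,"rz":0},{"grip":70,"x":4.94,"y":6.73,"z":0.4,"rx":0,"ry":0,"rz":0},{"grip":70,"x":4.94,"y":6.73,"z":0.4,"rx":0,"ry":0,"rz":0},{"grip":70,"x":4.94,"y":6.73,"z":0.4,"rx":0,"ry":0,"rz":0},{"grip":70,"x":4.94,"y":6.73,"z":0.4,"rx":0,"ry":0,"rz":0},{"grip":70,"x":4.94,"y":6.73,"z":0.4,"rx":0,"ry":0,"rz":0},{"grip":70,"x":4.94,"y":6.73,"z":0.4,"rx":0,"ry":0,"rz":0},{"grip":70,"x":4.94,"y":6.73,"z":0.4,"rx":0,"ry":0,"rz":0}]'; python3 -c "
from h import *
cap('side','s1.png')
s=arm.sense();print(tool([.4285,-.3545,.085]),s['joints'].round(3),s['tcp_pos'],s['tcp_rot'])"
```

```text
t: 2.3
tcp_pos: [0.4322, -0.3474, 0.2105]
tcp_rot: [-3.102, 0.492, 0.002]
force: [0.4, 0.1, 0.1]
width: 0.0701
finger_force: 0.0
[-0.02153131  0.16728183  2.52034379] [-0.394  0.271  0.078 -0.    -1.379  1.651] [ 0.43217748 -0.34695407  0.21101978] [-3.10248283e+00  4.90870874e-01  1.02966651e-03]
```

View pics/s1.png

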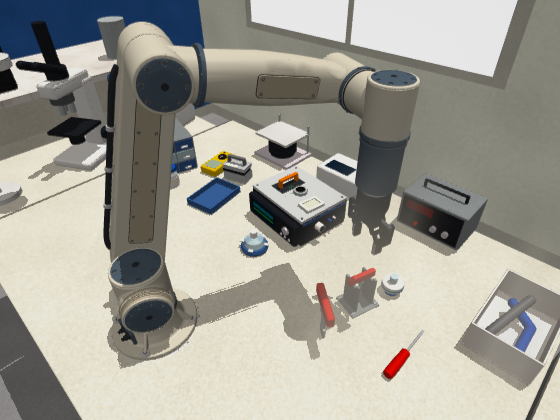

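The side view shows the open gripper above and right of the fork, with fingertips at about (372,245) and the key bar at (361,274). I'll check by projection that it's directly over the key.

```bash
python3 -c "
from h import *
for n in('side','top'):
    d=cap(n);np.savez(n+'1.npz',**d)
    for X in(arm.sense()['tcp_pos'],[.4285,-.3545,.104],[.432,-.347,.104]):
        c=d['R']@X+d['t'];print(n,(d['K']@c/c[2])[:2].round(1))
d=dict(np.load('side1.npz').items());P=cloud(d);m=(np.hypot(P[...,0]-.43,P[...,1]+.35)<.1)&(P[...,2]>.15);q=P[m&(P[...,2]<.24)];print(len(q),q.min(0),q.max(0),q.mean(0))
"
```

```text
side [364.2 245.3]
side [361.  276.9]
side [359.4 274.7]
top [398.5 218.3]
top [390.7 223.4]
top [388.2 222.4]
94 [ 0.408029   -0.39649152  0.21919194] [ 0.45400235 -0.30044354  0.23992807] [ 0.42918807 -0.34573793  0.23097584]
```

```bash
python3 -m pendant '[{"grip":60,"x":-0.02,"y":0.17,"z":0.5,"rx":0,"ry":0,"rz":0},{"grip":60,"x":-0.02,"y":0.17,"z":1.0,"rx":0,"ry":0,"rz":0},{"grip":60,"x":-0.02,"y":0.17,"z":1.5,"rx":0,"ry":0,"rz":0},{"grip":60,"x":-0.02,"y":0.17,"z":1.9,"rx":0,"ry":0,"rz":0},{"grip":60,"x":-0.02,"y":0.17,"z":2.2,"rx":0,"ry":0,"rz":0},{"grip":60,"x":-0.02,"y":0.17,"z":2.4,"rx":0,"ry":0,"rz":0},{"grip":60,"x":-0.02,"y":0.17,"z":2.5,"rx":0,"ry":0,"rz":0},{"grip":60,"x":-0.02,"y":0.17,"z":2.5,"rx":0,"ry":0,"rz":0}]'; python3 -c "
from h import *
s=arm.sense();print(tool([.4285,-.3545,.085]))"
```

```text
t: 3.25
tcp_pos: [0.4286, -0.3553, 0.0864]
tcp_rot: [-3.103, 0.491, 0.0]
force: [-0.5, -0.2, -0.1]
width: 0.0602
finger_force: 0.0
[-0.00732959 -0.01373474  0.02704997]
```

Aligned, so I'll close slowly and then lift.

```bash
python3 -m pendant '[{"grip":30,"x":0,"y":0,"z":0,"rx":0,"ry":0,"rz":0},{"grip":20,"x":0,"y":0,"z":0,"rx":0,"ry":0,"rz":0},{"grip":5,"x":0,"y":0,"z":0,"rx":0,"ry":0,"rz":0},{"grip":5,"x":0,"y":0,"z":0,"rx":0,"ry":0,"rz":0},{"grip":5,"x":0,"y":0,"z":0,"rx":0,"ry":0,"rz":0},{"grip":5,"x":0,"y":0,"z":0,"rx":0,"ry":0,"rz":0},{"grip":5,"x":0,"y":0,"z":0,"rx":0,"ry":0,"rz":0}]' 60
```

```text
t: 3.95
tcp_pos: [0.429, -0.3559, 0.087]
tcp_rot: [3.102, -0.491, 0.002]
force: [0.1, 1.6, 5.6]
width: 0.0132
finger_force: 61.0
```

```bash
python3 -m pendant '[{"grip":5,"x":0,"y":0,"z":-0.2,"rx":0,"ry":0,"rz":0},{"grip":5,"x":0,"y":0,"z":-0.6,"rx":0,"ry":0,"rz":0},{"grip":5,"x":0,"y":0,"z":-1.2,"rx":0,"ry":0,"rz":0},{"grip":5,"x":0,"y":0,"z":-1.9,"rx":0,"ry":0,"rz":0},{"grip":5,"x":0,"y":0,"z":-2.6,"rx":0,"ry":0,"rz":0},{"grip":5,"x":0,"y":0,"z":-3.1,"rx":0,"ry":0,"rz":0},{"grip":5,"x":0,"y":0,"z":-3.3,"rx":0,"ry":0,"rz":0},{"grip":5,"x":0,"y":0,"z":-3.3,"rx":0,"ry":0,"rz":0}]' 60;  python3 -c "
from h import *
cap('side','s2.png')
d=cap('top')
P=cloud(d);h=cv2.cvtColor(d['frame'],cv2.COLOR_RGB2HSV)
print(tool([.5929,.0105,.25]),arm.sense()['width'])
import cv2
f=cv2.imread('pics/s2.png');cv2.imwrite('pics/s2c.png',cv2.resize(f[150:330,280:460],None,fx=3,fy=3))"
```

```text
t: 4.75
tcp_pos: [0.429, -0.3558, 0.2522]
tcp_rot: [3.102, -0.492, 0.003]
force: [0.4, 0.1, -1.4]
width: 0.013
finger_force: 60.4
[ 8.71714609e-01 -7.97286018e+00 -1.70446352e-03] 0.012805782372097525
```

View pics/s2c.png

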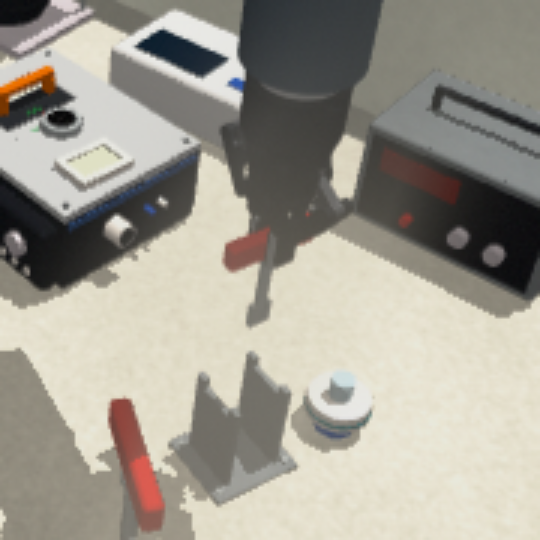

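The key hangs upright in the gripper, the fork is empty and the filter is untouched. The bit's end is at crop (257,318), which is side pixel (365.7,256). I'll carry it over the lock.

```bash
python3 -c "
from h import *
d=dict(np.load('side1.npz').items());print(ray(d,365.7,256,.181))"
python3 -m pendant '[{"grip":5,"x":0.87,"y":-7.97,"z":0,"rx":0,"ry":0,"rz":0},{"grip":5,"x":0.87,"y":-7.97,"z":0,"rx":0,"ry":0,"rz":0.3},{"grip":5,"x":0.87,"y":-7.97,"z":0,"rx":0,"ry":0,"rz":0.6},{"grip":5,"x":0.87,"y":-7.97,"z":0,"rx":0,"ry":0,"rz":0.9},{"grip":5,"x":0.87,"y":-7.97,"z":0,"rx":0,"ry":0,"rz":1.2},{"grip":5,"x":0.87,"y":-7.97,"z":0,"rx":0,"ry":0,"rz":1.2},{"grip":5,"x":0.87,"y":-7.97,"z":0,"rx":0,"ry":0,"rz":1.2},{"grip":5,"x":0.87,"y":-7.97,"z":0,"rx":0,"ry":0,"rz":1.2},{"grip":5,"x":0.87,"y":-7.97,"z":0,"rx":0,"ry":0,"rz":1.2},{"grip":5,"x":0.87,"y":-7.97,"z":0,"rx":0,"ry":0,"rz":1.2},{"grip":5,"x":0.87,"y":-7.97,"z":0,"rx":0,"ry":0,"rz":1.2},{"grip":5,"x":0.87,"y":-7.97,"z":0,"rx":0,"ry":0,"rz":1.2}]';  python3 -c "
from h import *
d=cap('side');np.savez('side2.npz',**d)
s=arm.sense();print(tool([.5925,.0103,.25]),s['joints'].round(2))
p=s['tcp_pos'];c=d['R']@(p-[0,0,.071])+d['t'];print('bit px',(d['K']@c/c[2])[:2])
cv2.imwrite('pics/s3.png',cv2.resize(d['frame'][80:230,230:370,::-1],None,fx=4,fy=4,interpolation=cv2.INTER_CUBIC))"
```

```text
[ 0.43141485 -0.35614286  0.181     ]
t: 6.05
tcp_pos: [0.5927, 0.0087, 0.251]
tcp_rot: [3.05, -0.752, -0.001]
force: [-0.3, -0.8, -0.8]
width: 0.0129
finger_force: 60.4
[-0.01994402 -0.02561186  0.02507475] [ 0.28  0.34  0.27  0.   -1.51  0.81]
bit px [300.26643766 175.7909883 ]
```

View pics/s3.png

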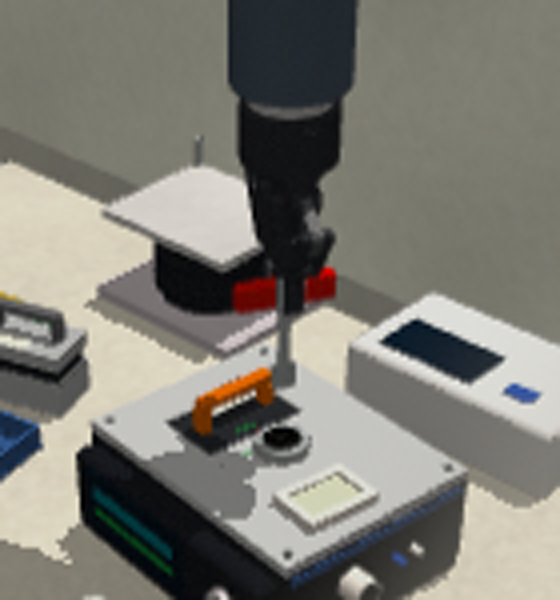

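The side view shows the bit's end at crop (284,381), side pixel (301,175.3). The collar's centre is below it at crop (282,437), side pixel (300.5,189.3).

```bash
python3 -c "
from h import *
d=dict(np.load('side2.npz').items());b=ray(d,301,175.3,.180);l=ray(d,300.5,189.3,.124);print(b,l,l-b)
P=cloud(d);f=d['frame'].astype(int)
Z=P[...,2];m=(np.hypot(P[...,0]-.592,P[...,1]-.009)<.035)&(Z>.119)&(Z<.13);v,u=np.nonzero(m);e=cv2.fitEllipse(cv2.convexHull(np.stack([u,v],1).astype(np.float32)));print('collar ellipse',e,ray(d,*e[0],.122))
d=dict(np.load('top0.npz').items());P=cloud(d);Z=P[...,2];m=(np.hypot(P[...,0]-.592,P[...,1]-.009)<.03)&(Z>.119)&(Z<.13);v,u=np.nonzero(m);e=cv2.fitEllipse(cv2.convexHull(np.stack([u,v],1).astype(np.float32)));print('top ellipse',e,ray(d,*e[0],.124))"
```

```text
[0.59688917 0.00912765 0.18      ] [0.5960224  0.00912677 0.124     ] [-8.66776914e-04 -8.77724590e-07 -5.60000000e-02]
collar ellipse ((300.09423828125, 189.92886352539062), (8.577421188354492, 13.826658248901367), 91.0225601196289) [0.59448262 0.00953614 0.122     ]
top ellipse ((275.21527099609375, 173.40829467773438), (14.407217025756836, 14.429115295410156), 139.5799102783203) [0.59274217 0.01106084 0.124     ]
```

```bash
python3 -m pendant '[{"grip":5,"x":-0.02,"y":-0.015,"z":0.3,"rx":0,"ry":0,"rz":0},{"grip":5,"x":-0.02,"y":-0.015,"z":0.6,"rx":0,"ry":0,"rz":0},{"grip":5,"x":-0.02,"y":-0.015,"z":0.9,"rx":0,"ry":0,"rz":0},{"grip":5,"x":-0.02,"y":-0.015,"z":1.1,"rx":0,"ry":0,"rz":0},{"grip":5,"x":-0.02,"y":-0.015,"z":1.25,"rx":0,"ry":0,"rz":0},{"grip":5,"x":-0.02,"y":-0.015,"z":1.35,"rx":0,"ry":0,"rz":0},{"grip":5,"x":-0.02,"y":-0.015,"z":1.35,"rx":0,"ry":0,"rz":0}]'; python3 -m pendant '[{"grip":5,"x":0,"y":0,"z":0.05,"rx":0,"ry":0,"rz":0},{"grip":5,"x":0,"y":0,"z":0.10,"rx":0,"ry":0,"rz":0},{"grip":5,"x":0,"y":0,"z":0.15,"rx":0,"ry":0,"rz":0},{"grip":5,"x":0,"y":0,"z":0.20,"rx":0,"ry":0,"rz":0},{"grip":5,"x":0,"y":0,"z":0.20,"rx":0,"ry":0,"rz":0},{"grip":5,"x":0,"y":0,"z":0.20,"rx":0,"ry":0,"rz":0}]'
```

```text
t: 6.8
tcp_pos: [0.5925, 0.0108, 0.1834]
tcp_rot: [3.05, -0.75, -0.001]
force: [0.2, 0.5, -1.7]
width: 0.013
finger_force: 60.4
t: 7.4
tcp_pos: [0.593, 0.011, 0.1744]
tcp_rot: [-3.051, 0.749, -0.002]
force: [-0.3, 0.1, 3.6]
width: 0.0126
finger_force: 60.8
```

Contact felt at about 4 N. Now sweeping gently anticlockwise from -20° relative to the ventilator's x axis.

```bash
python3 -m pendant '[{"grip":5,"x":0,"y":0,"z":0,"rx":0,"ry":0,"rz":-0.3},{"grip":5,"x":0,"y":0,"z":0,"rx":0,"ry":0,"rz":-0.6},{"grip":5,"x":0,"y":0,"z":0,"rx":0,"ry":0,"rz":-0.9},{"grip":5,"x":0,"y":0,"z":0,"rx":0,"ry":0,"rz":-1.2},{"grip":5,"x":0,"y":0,"z":0,"rx":0,"ry":0,"rz":-1.2}]'; python3 -c "
from h import *
s=arm.sense();print(s['force'],s['ft_torque'])"; python3 -m pendant '[{"grip":5,"x":0,"y":0,"z":0,"rx":0,"ry":0,"rz":-0.3},{"grip":5,"x":0,"y":0,"z":0,"rx":0,"ry":0,"rz":-0.6},{"grip":5,"x":0,"y":0,"z":0,"rx":0,"ry":0,"rz":-0.9},{"grip":5,"x":0,"y":0,"z":0,"rx":0,"ry":0,"rz":-1.2},{"grip":5,"x":0,"y":0,"z":0,"rx":0,"ry":0,"rz":-1.2}]'; python3 -c "
from h import *
s=arm.sense();print(s['force'],s['ft_torque'])"
```

```text
t: 7.9
tcp_pos: [0.5929, 0.0108, 0.1742]
tcp_rot: [3.103, -0.491, 0.001]
force: [-0.5, 0.0, 3.3]
width: 0.0131
finger_force: 60.9
[-0.54983586  0.01281691  3.32609494] [-0.15333474 -0.04623556  0.01048099]
t: 8.4
tcp_pos: [0.5926, 0.0104, 0.174]
tcp_rot: [3.132, -0.232, 0.0]
force: [0.3, -1.3, 3.3]
width: 0.013
finger_force: 60.9
[ 0.25329706 -1.32667652  3.26332633] [-0.75108743  0.22393354 -0.04138401]
```

```bash
python3 -m pendant '[{"grip":5,"x":0,"y":0,"z":0,"rx":0,"ry":0,"rz":-0.3},{"grip":5,"x":0,"y":0,"z":0,"rx":0,"ry":0,"rz":-0.6},{"grip":5,"x":0,"y":0,"z":0,"rx":0,"ry":0,"rz":-0.9},{"grip":5,"x":0,"y":0,"z":0,"rx":0,"ry":0,"rz":-1.2},{"grip":5,"x":0,"y":0,"z":0,"rx":0,"ry":0,"rz":-1.2}]'; python3 -c "
from h import *
s=arm.sense();print(s['force'],s['ft_torque'])"; python3 -m pendant '[{"grip":5,"x":0,"y":0,"z":0,"rx":0,"ry":0,"rz":-0.3},{"grip":5,"x":0,"y":0,"z":0,"rx":0,"ry":0,"rz":-0.6},{"grip":5,"x":0,"y":0,"z":0,"rx":0,"ry":0,"rz":-0.9},{"grip":5,"x":0,"y":0,"z":0,"rx":0,"ry":0,"rz":-1.2},{"grip":5,"x":0,"y":0,"z":0,"rx":0,"ry":0,"rz":-1.2}]'; python3 -c "
from h import *
s=arm.sense();print(s['force'],s['ft_torque'])"
```

```text
t: 8.9
tcp_pos: [0.5922, 0.0113, 0.1729]
tcp_rot: [-3.141, -0.03, 0.003]
force: [0.6, -0.8, -0.8]
width: 0.0129
finger_force: 60.4
[ 0.61143624 -0.78995689 -0.78445115] [-0.01536868 -0.00765183  0.03051189]
t: 9.4
tcp_pos: [0.5924, 0.0112, 0.1732]
tcp_rot: [-3.128, -0.292, 0.002]
force: [-0.5, -0.6, -1.9]
width: 0.0129
finger_force: 60.4
[-0.4506527  -0.64878487 -1.93317299] [-0.02718368 -0.02723983 -0.00030489]
```

The push fell to zero near +8° relative, so the bit is in the slot. I'll lower it to just above the floor.

```bash
python3 -m pendant '[{"grip":5,"x":0,"y":0,"z":0.06,"rx":0,"ry":0,"rz":0},{"grip":5,"x":0,"y":0,"z":0.12,"rx":0,"ry":0,"rz":0},{"grip":5,"x":0,"y":0,"z":0.17,"rx":0,"ry":0,"rz":0},{"grip":5,"x":0,"y":0,"z":0.17,"rx":0,"ry":0,"rz":0}]'; python3 -c "
from h import *
s=arm.sense();print(s['force'],s['ft_torque'],s['joints'].round(2))"
```

```text
t: 9.8
tcp_pos: [0.5923, 0.011, 0.1646]
tcp_rot: [3.128, 0.294, -0.002]
force: [-0.0, 0.3, -0.5]
width: 0.0128
finger_force: 60.4
[-0.01644603  0.27462006 -0.54160655] [-0.02158355 -0.00470492 -0.01134332] [ 0.28  0.37  0.09 -0.   -1.3   1.48]
```

```bash
python3 -m pendant '[{"grip":5,"x":0,"y":0,"z":0,"rx":0,"ry":0,"rz":-0.4},{"grip":5,"x":0,"y":0,"z":0,"rx":0,"ry":0,"rz":-0.8},{"grip":5,"x":0,"y":0,"z":0,"rx":0,"ry":0,"rz":-1.2},{"grip":5,"x":0,"y":0,"z":0,"rx":0,"ry":0,"rz":-1.6},{"grip":5,"x":0,"y":0,"z":0,"rx":0,"ry":0,"rz":-2.0},{"grip":5,"x":0,"y":0,"z":0,"rx":0,"ry":0,"rz":-2.4},{"grip":5,"x":0,"y":0,"z":0,"rx":0,"ry":0,"rz":-2.8},{"grip":5,"x":0,"y":0,"z":0,"rx":0,"ry":0,"rz":-3.2},{"grip":5,"x":0,"y":0,"z":0,"rx":0,"ry":0,"rz":-3.6},{"grip":5,"x":0,"y":0,"z":0,"rx":0,"ry":0,"rz":-4.0}]'; python3 -c "
from h import *
s=arm.sense();print(s['force'],s['ft_torque'],s['joints'].round(2))"
```

```text
t: 10.8
tcp_pos: [0.5924, 0.0108, 0.1653]
tcp_rot: [2.924, 1.148, -0.001]
force: [0.1, -0.7, -1.7]
width: 0.0131
finger_force: 60.7
[ 0.05767467 -0.69540943 -1.73593316] [-0.28689181  0.16469503 -0.19732596] [ 0.28  0.37  0.09  0.   -1.3   2.04]
```

```bash
python3 -m pendant '[{"grip":5,"x":0,"y":0,"z":0,"rx":0,"ry":0,"rz":-0.4},{"grip":5,"x":0,"y":0,"z":0,"rx":0,"ry":0,"rz":-0.8},{"grip":5,"x":0,"y":0,"z":0,"rx":0,"ry":0,"rz":-1.2},{"grip":5,"x":0,"y":0,"z":0,"rx":0,"ry":0,"rz":-1.6},{"grip":5,"x":0,"y":0,"z":0,"rx":0,"ry":0,"rz":-2.0},{"grip":5,"x":0,"y":0,"z":0,"rx":0,"ry":0,"rz":-2.4},{"grip":5,"x":0,"y":0,"z":0,"rx":0,"ry":0,"rz":-2.7},{"grip":5,"x":0,"y":0,"z":0,"rx":0,"ry":0,"rz":-2.7}]'; python3 -c "
from h import *
s=arm.sense();print(s['force'],s['ft_torque'],s['joints'].round(2))
for n in('top','side'):
    d=cap(n)
    P=cloud(d);h=cv2.cvtColor(d['frame'],cv2.COLOR_RGB2HSV);m=(h[...,0]>=6)&(h[...,0]<20)&(h[...,1]>170)&(h[...,2]>100)&(np.hypot(P[...,0]-.602,P[...,1]-.075)<.07);q=P[m];print(n,len(q),np.percentile(q[:,2],[50,90,97]) if len(q) else '')"
```

```text
t: 11.6
tcp_pos: [0.5928, 0.0101, 0.1653]
tcp_rot: [2.658, 1.673, -0.001]
force: [1.3, -2.7, -2.8]
width: 0.0128
finger_force: 60.3
[ 1.27693155 -2.65264736 -2.81018022] [-1.36302241 -0.53044278 -0.03206315] [ 0.28  0.37  0.09  0.   -1.3   2.41]
top 92 [0.15858236 0.16162639 0.16267447]
side 73 [0.15505318 0.1584192  0.15982875]
```

The pack has popped up about 13 mm. I'll back off within the play and withdraw the key straight up.

```bash
python3 -m pendant '[{"grip":5,"x":0,"y":0,"z":0,"rx":0,"ry":0,"rz":0.4},{"grip":5,"x":0,"y":0,"z":0,"rx":0,"ry":0,"rz":0.7},{"grip":5,"x":0,"y":0,"z":-0.1,"rx":0,"ry":0,"rz":0.7},{"grip":5,"x":0,"y":0,"z":-0.3,"rx":0,"ry":0,"rz":0.7},{"grip":5,"x":0,"y":0,"z":-0.6,"rx":0,"ry":0,"rz":0.7},{"grip":5,"x":0,"y":0,"z":-1.0,"rx":0,"ry":0,"rz":0.7},{"grip":5,"x":0,"y":0,"z":-1.4,"rx":0,"ry":0,"rz":0.7},{"grip":5,"x":0,"y":0,"z":-1.75,"rx":0,"ry":0,"rz":0.7},{"grip":5,"x":0,"y":0,"z":-1.75,"rx":0,"ry":0,"rz":0.7}]'; python3 -c "
from h import *
s=arm.sense();R=Ro.from_rotvec(s['tcp_rot']).as_matrix();print(tool([.4289,-.3556,.2522]),R.round(3),'yaw',np.degrees(np.arctan2(R[1,0],R[0,0])))
d=cap('top')
for n in('top','side'):
    d=dict(np.load('side1.npz' if n=='side' else 'top0.npz').items());P=cloud(d)
    m=(np.hypot(P[...,0]-.43,P[...,1]+.35)<.06)&(abs(P[...,2]-.097)<.008);q=P[m];print(n,len(q),cv2.minAreaRect((q[:,:2]*1000).astype(np.float32)))
"
```

```text
t: 12.6
tcp_pos: [0.5938, 0.0116, 0.2567]
tcp_rot: [2.735, 1.543, 0.01]
force: [0.5, 1.0, -0.5]
width: 0.013
finger_force: 60.4
[-7.99132748  0.97602152  0.05724445] [[ 0.517  0.856  0.006]
 [ 0.856 -0.517  0.002]
 [ 0.005  0.004 -1.   ]] yaw 58.853544701041244
top 75 ((425.63568115234375, -353.19842529296875), (55.51267623901367, 80.06484985351562), 71.54876708984375)
side 166 ((427.17596435546875, -354.7235107421875), (57.70298767089844, 81.63218688964844), 72.91180419921875)
```

```bash
python3 -m pendant '[{"grip":5,"x":-0.9,"y":0.1,"z":0,"rx":0,"ry":0,"rz":1.0},{"grip":5,"x":-1.8,"y":0.2,"z":0,"rx":0,"ry":0,"rz":2.0},{"grip":5,"x":-2.7,"y":0.3,"z":0,"rx":0,"ry":0,"rz":3.0},{"grip":5,"x":-3.6,"y":0.4,"z":0,"rx":0,"ry":0,"rz":4.0},{"grip":5,"x":-4.5,"y":0.55,"z":0,"rx":0,"ry":0,"rz":5.0},{"grip":5,"x":-5.4,"y":0.65,"z":0,"rx":0,"ry":0,"rz":6.0},{"grip":5,"x":-6.3,"y":0.75,"z":0,"rx":0,"ry":0,"rz":7.0},{"grip":5,"x":-7.2,"y":0.85,"z":0,"rx":0,"ry":0,"rz":8.0},{"grip":5,"x":-7.8,"y":0.95,"z":0,"rx":0,"ry":0,"rz":9.0},{"grip":5,"x":-8.0,"y":0.97,"z":0,"rx":0,"ry":0,"rz":9.6},{"grip":5,"x":-8.0,"y":0.97,"z":0,"rx":0,"ry":0,"rz":9.6},{"grip":5,"x":-8.0,"y":0.97,"z":0,"rx":0,"ry":0,"rz":9.6}]'; python3 -c "
from h import *
s=arm.sense();R=Ro.from_rotvec(s['tcp_rot']).as_matrix();print(tool([.428,-.3552,.0875]),R[2].round(4),'yaw',np.degrees(np.arctan2(R[1,0],R[0,0])))
d=cap('side');P=cloud(d);h=cv2.cvtColor(d['frame'],cv2.COLOR_RGB2HSV);m=((h[...,0]<6)|(h[...,0]>172))&(h[...,1]>140)&(h[...,2]>50)&(np.hypot(P[...,0]-.43,P[...,1]+.355)<.07)&(P[...,2]>.2);q=P[m];print(len(q),q.min(0),q.max(0),q.mean(0));e=np.linalg.eigh(np.cov(q.T))[1][:,2];print(e)
cv2.imwrite('pics/s4.png',cv2.resize(d['frame'][180:330,300:440,::-1],None,fx=4,fy=4,interpolation=cv2.INTER_CUBIC))"
```

```text
t: 13.85
tcp_pos: [0.4267, -0.3557, 0.2521]
tcp_rot: [-3.102, 0.489, 0.002]
force: [-0.5, -0.0, -1.8]
width: 0.0129
finger_force: 60.4
[ 0.02538904 -0.01388893  3.29133643] [-0.0012 -0.001  -1.    ] yaw -17.91371859474565Traceback (most recent call last):
  File "<string>", line 4, in <module>
    d=cap('side');P=cloud(d);h=cv2.cvtColor(d['frame'],cv2.COLOR_RGB2HSV);m=((h[...,0]<6)|(h[...,0]>172))&(h[...,1]>140)&(h[...,2]>50)&(np.hypot(P[...,0]-.43,P[...,1]+.355)<.07)&(P[...,2]>.2);q=P[m];print(len(q),q.min(0),q.max(0),q.mean(0));e=np.linalg.eigh(np.cov(q.T))[1][:,2];print(e)
                                                                                                                                                                                                                    ~~~~~^^^
    return umr_minimum(a, axis, None, out, keepdims, initial, where)
ValueError: zero-size array to reduction operation minimum which has no identity
```

```bash
python3 -c "
from h import *
d=cap('side');np.savez('side4.npz',**d)
cv2.imwrite('pics/s4.png',cv2.resize(d['frame'][180:330,300:440,::-1],None,fx=4,fy=4,interpolation=cv2.INTER_CUBIC))
p=arm.sense()['tcp_pos'];c=d['R']@(p-[0,0,.071])+d['t'];print('bit px',(d['K']@c/c[2])[:2])"
```

```text
bit px [364.49171601 256.58876299]
```

View pics/s4.png

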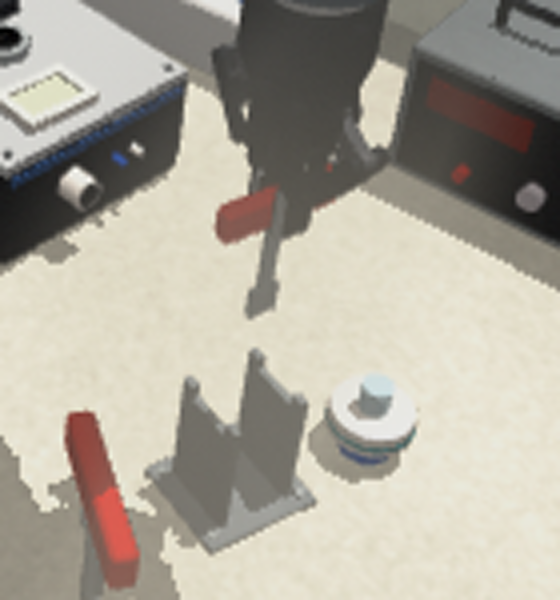

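The side view shows the key still gripped, with its bit at crop (260,312), above the gap between the plates. It leans by a degree or two. I'll lower it and watch the force.

```bash
python3 -m pendant '[{"grip":5,"x":0.025,"y":-0.01,"z":0.4,"rx":0,"ry":0,"rz":0},{"grip":5,"x":0.025,"y":-0.01,"z":1.0,"rx":0,"ry":0,"rz":0},{"grip":5,"x":0.025,"y":-0.01,"z":1.6,"rx":0,"ry":0,"rz":0},{"grip":5,"x":0.025,"y":-0.01,"z":2.2,"rx":0,"ry":0,"rz":0},{"grip":5,"x":0.025,"y":-0.01,"z":2.7,"rx":0,"ry":0,"rz":0},{"grip":5,"x":0.025,"y":-0.01,"z":3.0,"rx":0,"ry":0,"rz":0},{"grip":5,"x":0.025,"y":-0.01,"z":3.15,"rx":0,"ry":0,"rz":0},{"grip":5,"x":0.025,"y":-0.01,"z":3.2,"rx":0,"ry":0,"rz":0},{"grip":5,"x":0.025,"y":-0.01,"z":3.2,"rx":0,"ry":0,"rz":0}]';python3 -m pendant '[{"grip":5,"x":0,"y":0,"z":0.04,"rx":0,"ry":0,"rz":0},{"grip":5,"x":0,"y":0,"z":0.08,"rx":0,"ry":0,"rz":0},{"grip":5,"x":0,"y":0,"z":0.08,"rx":0,"ry":0,"rz":0}]'
```

```text
t: 14.85
tcp_pos: [0.4287, -0.356, 0.0933]
tcp_rot: [3.103, -0.49, 0.001]
force: [1.0, -0.7, -0.7]
width: 0.0129
finger_force: 60.3
t: 15.15
tcp_pos: [0.4282, -0.3561, 0.0889]
tcp_rot: [-3.103, 0.492, -0.0]
force: [0.3, -0.7, -1.0]
width: 0.0131
finger_force: 60.3
```

```bash
python3 -m pendant '[{"grip":5,"x":0,"y":0,"z":0.03,"rx":0,"ry":0,"rz":0},{"grip":5,"x":0,"y":0,"z":0.05,"rx":0,"ry":0,"rz":0},{"grip":5,"x":0,"y":0,"z":0.06,"rx":0,"ry":0,"rz":0},{"grip":5,"x":0,"y":0,"z":0.06,"rx":0,"ry":0,"rz":0}]'
```

```text
t: 15.55
tcp_pos: [0.4283, -0.3563, 0.087]
tcp_rot: [3.102, -0.491, 0.001]
force: [-2.3, 2.8, 6.0]
width: 0.013
finger_force: 61.5
```

It's seated at the same height as at pick-up, so I'll release it and rise.

```bash
python3 -m pendant '[{"grip":16,"x":0,"y":0,"z":0,"rx":0,"ry":0,"rz":0},{"grip":22,"x":0,"y":0,"z":0,"rx":0,"ry":0,"rz":0},{"grip":35,"x":0,"y":0,"z":0,"rx":0,"ry":0,"rz":0},{"grip":50,"x":0,"y":0,"z":0,"rx":0,"ry":0,"rz":0},{"grip":50,"x":0,"y":0,"z":0,"rx":0,"ry":0,"rz":0},{"grip":50,"x":0,"y":0,"z":-0.5,"rx":0,"ry":0,"rz":0},{"grip":50,"x":0,"y":0,"z":-1.3,"rx":0,"ry":0,"rz":0},{"grip":50,"x":0,"y":0,"z":-2.2,"rx":0,"ry":0,"rz":0},{"grip":50,"x":0,"y":0,"z":-3.0,"rx":0,"ry":0,"rz":0},{"grip":50,"x":0,"y":0,"z":-3.2,"rx":0,"ry":0,"rz":0},{"grip":50,"x":0,"y":0,"z":-3.2,"rx":0,"ry":0,"rz":0}]'; python3 -c "
from h import *
for n in('side','top'):
    d=cap(n);P=cloud(d);h=cv2.cvtColor(d['frame'],cv2.COLOR_RGB2HSV);b=(np.hypot(P[...,0]-.43,P[...,1]+.355)<.07);H,S,V=h[...,0],h[...,1],h[...,2]
    q=P[((H<6)|(H>172))&(S>140)&(V>50)&b&(P[...,2]>.08)]
    if len(q): t=q[q[:,2]>np.percentile(q[:,2],95)-.012];r=cv2.minAreaRect((t[:,:2]*1000).astype(np.float32));print(n,len(q),r,q[:,2].min(),q[:,2].max())
    b=np.hypot(P[...,0]-.602,P[...,1]-.075)<.07;q=P[(H>=6)&(H<20)&(S>170)&(V>100)&b];t=q[q[:,2]>np.percentile(q[:,2],95)-.012];r=cv2.minAreaRect((t[:,:2]*1000).astype(np.float32));print(n,'pack',r,np.percentile(q[:,2],90))
    if n=='side':cv2.imwrite('pics/s5.png',cv2.resize(d['frame'][220:330,300:440,::-1],None,fx=4,fy=4,interpolation=cv2.INTER_CUBIC))
    m=((H>100)&(H<125)&(S>120)&(V>40)&(np.hypot(P[...,0]-.458,P[...,1]-.327)<.12)&(P[...,2]<.04)).astype(np.uint8)
    q=P[m>0];print(n,'tray',cv2.minAreaRect((q[:,:2]*1000).astype(np.float32)))
print(tool([.602,.0745,.26]))"
```

```text
t: 16.65
tcp_pos: [0.429, -0.3566, 0.2477]
tcp_rot: [3.102, -0.491, 0.006]
force: [0.7, -0.0, -0.5]
width: 0.0501
finger_force: 0.0
side 90 ((426.9110412597656, -358.1213073730469), (13.044770240783691, 76.68306732177734), 71.4818115234375) 0.11242300605031277 0.11919031846512541
side pack ((601.1204223632812, 71.69059753417969), (14.15353775024414, 77.1442642211914), 82.39551544189453) 0.15914482491569165
side tray ((458.76959228515625, 325.29925537109375), (173.0507354736328, 124.56365966796875), 10.320262908935547)
top pack ((602.1192016601562, 75.36975860595703), (12.639171600341797, 74.88562774658203), 83.00672149658203) 0.16133606075928678
top tray ((457.8333740234375, 328.02569580078125), (167.21295166015625, 118.15032958984375), 10.219849586486816)
[ 0.6512972  -9.25858165 -0.30599527]
```

View pics/s5.png

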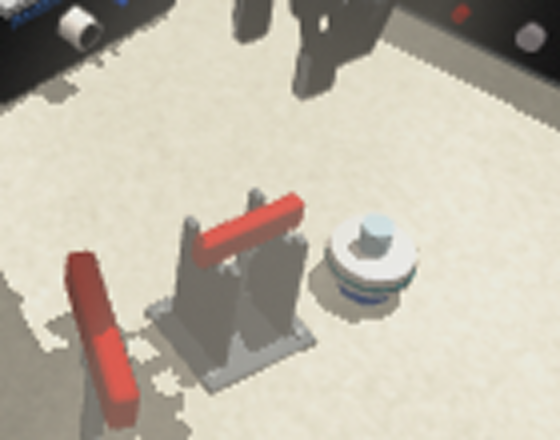

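The key lies level across both plates of the fork, bit down, and the filter is untouched. Next is the pack.

```bash
python3 -m pendant '[{"grip":50,"x":0.65,"y":-9.25,"z":0,"rx":0,"ry":0,"rz":0},{"grip":50,"x":0.65,"y":-9.25,"z":0,"rx":0,"ry":0,"rz":-0.3},{"grip":50,"x":0.65,"y":-9.25,"z":0,"rx":0,"ry":0,"rz":-0.6},{"grip":50,"x":0.65,"y":-9.25,"z":0,"rx":0,"ry":0,"rz":-0.9},{"grip":50,"x":0.65,"y":-9.25,"z":0,"rx":0,"ry":0,"rz":-1.2},{"grip":50,"x":0.65,"y":-9.25,"z":0,"rx":0,"ry":0,"rz":-1.33},{"grip":50,"x":0.65,"y":-9.25,"z":0,"rx":0,"ry":0,"rz":-1.33},{"grip":50,"x":0.65,"y":-9.25,"z":0,"rx":0,"ry":0,"rz":-1.33},{"grip":50,"x":0.65,"y":-9.25,"z":0,"rx":0,"ry":0,"rz":-1.33},{"grip":50,"x":0.65,"y":-9.25,"z":0,"rx":0,"ry":0,"rz":-1.33},{"grip":50,"x":0.65,"y":-9.25,"z":0,"rx":0,"ry":0,"rz":-1.33},{"grip":50,"x":0.65,"y":-9.25,"z":0,"rx":0,"ry":0,"rz":-1.33}]'; python3 -c "
from h import *
s=arm.sense();R=Ro.from_rotvec(s['tcp_rot']).as_matrix();print(tool([.6015,.074,.134]),'yaw',np.degrees(np.arctan2(R[1,0],R[0,0])))"
```

```text
t: 17.95
tcp_pos: [0.6015, 0.0732, 0.2442]
tcp_rot: [3.134, -0.202, -0.004]
force: [0.7, -0.2, 0.8]
width: 0.0501
finger_force: 0.0
[ 0.00323986 -0.0194948   2.20459011] yaw -7.362040770442626
```

```bash
python3 -m pendant '[{"grip":45,"x":0,"y":-0.015,"z":0.4,"rx":0,"ry":0,"rz":0},{"grip":45,"x":0,"y":-0.015,"z":0.9,"rx":0,"ry":0,"rz":0},{"grip":45,"x":0,"y":-0.015,"z":1.4,"rx":0,"ry":0,"rz":0},{"grip":45,"x":0,"y":-0.015,"z":1.8,"rx":0,"ry":0,"rz":0},{"grip":45,"x":0,"y":-0.015,"z":2.05,"rx":0,"ry":0,"rz":0},{"grip":45,"x":0,"y":-0.015,"z":2.2,"rx":0,"ry":0,"rz":0},{"grip":45,"x":0,"y":-0.015,"z":2.2,"rx":0,"ry":0,"rz":0}]'; python3 -m pendant '[{"grip":30,"x":0,"y":0,"z":0,"rx":0,"ry":0,"rz":0},{"grip":18,"x":0,"y":0,"z":0,"rx":0,"ry":0,"rz":0},{"grip":5,"x":0,"y":0,"z":0,"rx":0,"ry":0,"rz":0},{"grip":5,"x":0,"y":0,"z":0,"rx":0,"ry":0,"rz":0},{"grip":5,"x":0,"y":0,"z":0,"rx":0,"ry":0,"rz":0},{"grip":5,"x":0,"y":0,"z":0,"rx":0,"ry":0,"rz":0}]' 70
```

```text
t: 18.65
tcp_pos: [0.6018, 0.0736, 0.1353]
tcp_rot: [3.134, -0.203, -0.002]
force: [0.2, -0.3, 0.5]
width: 0.0449
finger_force: 0.0
t: 19.25
tcp_pos: [0.6028, 0.0747, 0.1364]
tcp_rot: [-3.134, 0.201, -0.003]
force: [0.4, 2.1, 2.7]
width: 0.0124
finger_force: 69.3
```

```bash
python3 -m pendant '[{"grip":5,"x":0,"y":0,"z":-0.1,"rx":0,"ry":0,"rz":0},{"grip":5,"x":0,"y":0,"z":-0.25,"rx":0,"ry":0,"rz":0},{"grip":5,"x":0,"y":0,"z":-0.4,"rx":0,"ry":0,"rz":0},{"grip":5,"x":0,"y":0,"z":-0.55,"rx":0,"ry":0,"rz":0},{"grip":5,"x":0,"y":0,"z":-0.7,"rx":0,"ry":0,"rz":0}]'; python3 -m pendant '[{"grip":5,"x":0,"y":0,"z":-0.2,"rx":0,"ry":0,"rz":0},{"grip":5,"x":0,"y":0,"z":-0.45,"rx":0,"ry":0,"rz":0},{"grip":5,"x":0,"y":0,"z":-0.7,"rx":0,"ry":0,"rz":0},{"grip":5,"x":0,"y":0,"z":-0.95,"rx":0,"ry":0,"rz":0},{"grip":5,"x":0,"y":0,"z":-1.2,"rx":0,"ry":0,"rz":0},{"grip":5,"x":0,"y":0,"z":-1.4,"rx":0,"ry":0,"rz":0},{"grip":5,"x":0,"y":0,"z":-1.4,"rx":0,"ry":0,"rz":0}]'; python3 -c "
from h import *
print(tool([.4583,.327,.236]))
for n in('side','top'):
    d=cap(n);P=cloud(d);h=cv2.cvtColor(d['frame'],cv2.COLOR_RGB2HSV);H,S,V=h[...,0],h[...,1],h[...,2]
    b=np.hypot(P[...,0]-.602,P[...,1]-.075)<.08;q=P[(H>=6)&(H<20)&(S>170)&(V>80)&b];print(n,len(q),q.min(0) if len(q) else '',q.max(0) if len(q) else '')
"
```

```text
t: 19.75
tcp_pos: [0.602, 0.0743, 0.1713]
tcp_rot: [3.135, -0.202, -0.001]
force: [0.8, -0.4, -3.8]
width: 0.0124
finger_force: 68.4
t: 20.45
tcp_pos: [0.6031, 0.0745, 0.243]
tcp_rot: [-3.134, 0.202, -0.006]
force: [0.5, 0.6, -2.6]
width: 0.0124
finger_force: 68.5
[-3.51998463 -4.63751796  0.13292308]
side 106 [0.56213818 0.03687138 0.23318738] [0.64016818 0.0838857  0.29180224]
top 41 [0.56463313 0.07010911 0.25799237] [0.59118643 0.08459761 0.26574253]
```

```bash
python3 -m pendant '[{"grip":5,"x":-0.2,"y":-0.3,"z":0,"rx":0,"ry":0,"rz":-0.1},{"grip":5,"x":-0.6,"y":-0.8,"z":0,"rx":0,"ry":0,"rz":-0.3},{"grip":5,"x":-1.0,"y":-1.3,"z":0,"rx":0,"ry":0,"rz":-0.6},{"grip":5,"x":-1.4,"y":-1.85,"z":0,"rx":0,"ry":0,"rz":-0.9},{"grip":5,"x":-1.8,"y":-2.4,"z":0,"rx":0,"ry":0,"rz":-1.2},{"grip":5,"x":-2.2,"y":-2.9,"z":0,"rx":0,"ry":0,"rz":-1.5},{"grip":5,"x":-2.6,"y":-3.45,"z":0,"rx":0,"ry":0,"rz":-1.8},{"grip":5,"x":-3.0,"y":-4.0,"z":0,"rx":0,"ry":0,"rz":-2.0},{"grip":5,"x":-3.3,"y":-4.4,"z":0,"rx":0,"ry":0,"rz":-2.2},{"grip":5,"x":-3.52,"y":-4.64,"z":0,"rx":0,"ry":0,"rz":-2.2},{"grip":5,"x":-3.52,"y":-4.64,"z":0,"rx":0,"ry":0,"rz":-2.2},{"grip":5,"x":-3.52,"y":-4.64,"z":0,"rx":0,"ry":0,"rz":-2.2}]'; python3 -c "
from h import *
s=arm.sense();R=Ro.from_rotvec(s['tcp_rot']).as_matrix();print(tool([.4583,.327,.0855]),'yaw',np.degrees(np.arctan2(R[1,0],R[0,0])))
d=cap('side');cv2.imwrite('pics/s6.png',cv2.resize(d['frame'][80:230,150:330,::-1],None,fx=4,fy=4,interpolation=cv2.INTER_CUBIC))"
```

```text
t: 21.75
tcp_pos: [0.4574, 0.3267, 0.2404]
tcp_rot: [3.128, 0.28, -0.001]
force: [-0.3, -0.2, -3.5]
width: 0.0126
finger_force: 68.6
[ 0.02139325 -0.00612168  3.09850141] yaw 10.217165077001448
```

View pics/s6.png

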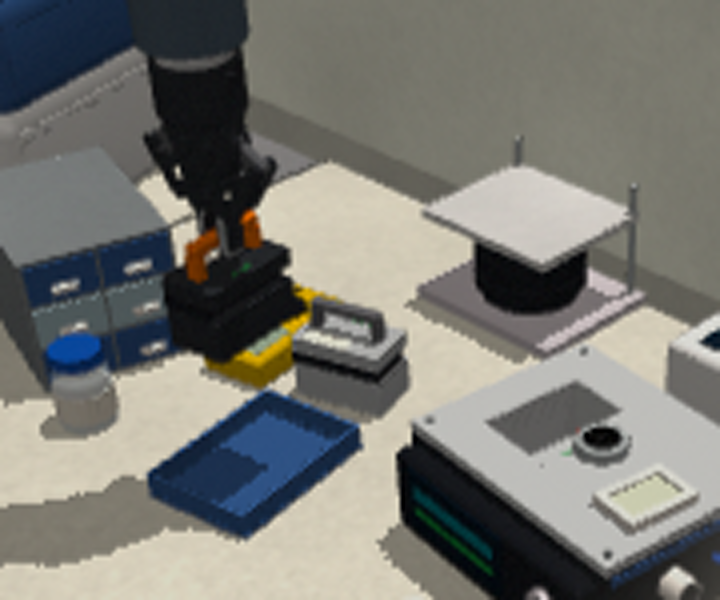

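The pack hangs upright at crop (230,300), over the tray at (255,465). The bay is empty, and the spare pack, multimeter and jar are untouched. Lowering now.

```bash
python3 -m pendant '[{"grip":5,"x":0.02,"y":0,"z":0.3,"rx":0,"ry":0,"rz":0},{"grip":5,"x":0.02,"y":0,"z":0.8,"rx":0,"ry":0,"rz":0},{"grip":5,"x":0.02,"y":0,"z":1.3,"rx":0,"ry":0,"rz":0},{"grip":5,"x":0.02,"y":0,"z":1.8,"rx":0,"ry":0,"rz":0},{"grip":5,"x":0.02,"y":0,"z":2.2,"rx":0,"ry":0,"rz":0},{"grip":5,"x":0.02,"y":0,"z":2.55,"rx":0,"ry":0,"rz":0},{"grip":5,"x":0.02,"y":0,"z":2.8,"rx":0,"ry":0,"rz":0},{"grip":5,"x":0.02,"y":0,"z":2.9,"rx":0,"ry":0,"rz":0},{"grip":5,"x":0.02,"y":0,"z":2.95,"rx":0,"ry":0,"rz":0},{"grip":5,"x":0.02,"y":0,"z":3.0,"rx":0,"ry":0,"rz":0},{"grip":5,"x":0.02,"y":0,"z":3.0,"rx":0,"ry":0,"rz":0}]'; python3 -m pendant '[{"grip":5,"x":0,"y":0,"z":0.02,"rx":0,"ry":0,"rz":0},{"grip":5,"x":0,"y":0,"z":0.04,"rx":0,"ry":0,"rz":0},{"grip":5,"x":0,"y":0,"z":0.06,"rx":0,"ry":0,"rz":0},{"grip":5,"x":0,"y":0,"z":0.06,"rx":0,"ry":0,"rz":0}]'
```

```text
t: 22.9
tcp_pos: [0.4586, 0.3274, 0.0912]
tcp_rot: [-3.129, -0.28, -0.001]
force: [-0.3, 0.1, -3.6]
width: 0.0125
finger_force: 68.5
t: 23.3
tcp_pos: [0.4583, 0.3272, 0.0877]
tcp_rot: [3.129, 0.28, -0.0]
force: [0.1, 0.7, -2.9]
width: 0.0125
finger_force: 68.5
```

```bash
python3 -m pendant '[{"grip":5,"x":0,"y":0,"z":0.02,"rx":0,"ry":0,"rz":0},{"grip":5,"x":0,"y":0,"z":0.04,"rx":0,"ry":0,"rz":0},{"grip":5,"x":0,"y":0,"z":0.04,"rx":0,"ry":0,"rz":0}]'; python3 -m pendant '[{"grip":5,"x":0,"y":0,"z":0.01,"rx":0,"ry":0,"rz":0},{"grip":5,"x":0,"y":0,"z":0.02,"rx":0,"ry":0,"rz":0},{"grip":5,"x":0,"y":0,"z":0.02,"rx":0,"ry":0,"rz":0}]'
```

```text
t: 23.6
tcp_pos: [0.4584, 0.3274, 0.0861]
tcp_rot: [-3.129, -0.28, -0.001]
force: [-0.4, 0.7, -0.7]
width: 0.0124
finger_force: 69.0
t: 23.9
tcp_pos: [0.4585, 0.3277, 0.086]
tcp_rot: [-3.128, -0.281, -0.002]
force: [-5.3, 0.3, 6.4]
width: 0.0125
finger_force: 69.9
```

Resting on the floor, so I'll release and rise.

```bash
python3 -m pendant '[{"grip":16,"x":0,"y":0,"z":0,"rx":0,"ry":0,"rz":0},{"grip":22,"x":0,"y":0,"z":0,"rx":0,"ry":0,"rz":0},{"grip":35,"x":0,"y":0,"z":0,"rx":0,"ry":0,"rz":0},{"grip":45,"x":0,"y":0,"z":0,"rx":0,"ry":0,"rz":0},{"grip":45,"x":0,"y":0,"z":0,"rx":0,"ry":0,"rz":0},{"grip":45,"x":0,"y":0,"z":-0.5,"rx":0,"ry":0,"rz":0},{"grip":45,"x":0,"y":0,"z":-1.3,"rx":0,"ry":0,"rz":0},{"grip":45,"x":0,"y":0,"z":-2.2,"rx":0,"ry":0,"rz":0},{"grip":45,"x":0,"y":0,"z":-3.0,"rx":0,"ry":0,"rz":0},{"grip":45,"x":0,"y":0,"z":-3.2,"rx":0,"ry":0,"rz":0},{"grip":45,"x":0,"y":0,"z":-3.2,"rx":0,"ry":0,"rz":0}]'; python3 -c "
from h import *
d=cap('side','s7.png')"
```

```text
t: 25.0
tcp_pos: [0.4591, 0.3279, 0.2467]
tcp_rot: [-3.126, -0.28, -0.005]
force: [-0.0, 1.0, -1.1]
width: 0.0448
finger_force: 0.0
```

View pics/s7.png

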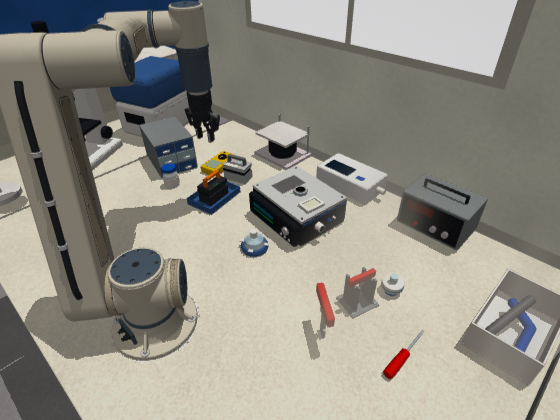

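The pack stands upright in the tray at (213,188). The key is on the fork at (361,274), the bay is empty, and everything else is in place.

```bash
python3 -c "
from bench import sign_off
print(sign_off())"
```

```text
the job is handed in; nothing more can be done
None
```

The battery pack is out of the ventilator and upright in the blue tray, the key is back on its fork rest bit down, nothing else looks moved in the last picture, and the job was handed in at about 25 s.

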